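# Fit the drive sleeve on the spindle sander

### The arm

A 6-joint arm with a two-finger parallel gripper is mounted at the origin on the work surface. World frame = base frame: x ahead of the robot, y to its left, z up, the work surface at z = 0. Lengths are in mm, angles in rad, forces in N, time in s.
With the tool pointing down it reaches from about 350 to 975 mm from the base axis. Payload 7.1 kg.
Tool frame: the origin (TCP) lies between the finger pads; the fingertips stand 8 mm ahead of it and the grasp point (between the pads) lies 11 mm behind it; x points along the fingers, y is the direction in which the jaws open and shut, and the axes are right-handed (so a half turn about x gives the same grasp; the last joint's range is limited). The gripper opens to 88 mm and grips with 3 to 60 N. Pads are 20 mm wide; open, the fingers measure 115 mm over their backs; the gripper's body (75 mm by 178 mm) begins 61 mm behind the grasp point.
Start: joints at [-1.259, 0.423, 1.63, -0, 1.089, -0.019], TCP at [203.017, -591.091, 230.675] pointing down, gripper open.
Joint ranges: [-3, 3], [-0.9, 2.11], [0.09, 2.58], [-1.31, 4.45], [0.11, 2.69], [-2.54, 2.54]. Speed limits (rad/s): [2.39, 2.39, 3.01, 3.14, 3.14, 3.14].

### API

Orientations are given as a rotation vector (axis times angle).
In Python, from workcell import ctrl gives the robot as it stands.
- The arm moves only by the tool apply_moves, never from a script. Its argument "increments" is a list of rows, each an object with "gripper": the opening in per cent of the stroke, from 0 (shut) to 100 (fully open); "delta_pos": the shift along the tool's x, y, z in cm, a list of three; "dr": the turn, a rotation vector about the tool's x, y, z in rad, a list of three. In form: [{"gripper": gripper, "delta_pos": [dx, dy, dz], "dr": [ax, ay, az]}, ...]. A call has exactly 5 rows; each row shifts and turns the commanded pose from where the row before left it, along the tool's axes as they then stand; what a row does not reach is not made up. A row lasts 1/12 s, in which the tool goes at most 41.7 mm and 7.16 degrees, less where a joint would pass 70% of its speed; a pose out of reach is approached as far as the arm can. A call with a gripper value outside its range is refused whole. The fingers move at their own pace and stop on an object; the grip force is fixed at half the most. Time passes only in rows, so rows that do not move let the fingers close, or fill a call up. It gives the time, the measured TCP pose, the force and the opening at its end, in the units of the state.
- ctrl.get_obs(): the state, without advancing time (a new reading comes with each control period).
- ctrl.get_image(name): name is "side" or "top"; returns a dict with "img" (384x512x3 uint8, red, green, blue), "range_z" (384x512 float32, mm along the optical axis (not along the pixel's ray), 0 where there is no reading), "mtx" (3x3 intrinsics, pixels), "rvec" (rotation vector, rad) and "tvec" (3), from world to camera coordinates, as OpenCV has them. Camera axes: x right, y down, z forward; pixel columns grow to the right and rows downward; lengths in mm; the calibration is good to about 2 mm. A picture is of the moment at which its call begins.
- ctrl.close_job(): hands the job in, once; it reports no verdict.
The state is a dict: "t": time; "qpos": joint angles; "qvel": joint speeds; "joint_torque": joint torques, N m; "ee_pos": TCP position; "orientation": TCP orientation; "ft_force": force on the tool from outside, world axes, zero at the start; "moment": the same for the moment, N m; "width": finger opening in mm.
Only numpy, scipy, OpenCV 4.12 (cv2) and the standard library are available. Lean on these libraries where they do the work, as an engineer would, in place of code of your own. Each camera call takes 0.05 s, during which the arm holds its last target. There are 200 camera calls.

### The job

Put the 40 mm sanding sleeve on the bench's spindle sander: first tip it up so that it stands on the bench on its notched end, then slide it, notched end down, over the spindle and turn it until its notches drop over the cross pin and it sits fully home on the flange. Let go of it and leave the other things on the bench where they are.

Things in the scene. Friction and masses are not known exactly. Their poses are not given: they have to be found in the camera images.
- sleeve: Sanding sleeve: steel tube with a grey grit band, 100 mm long, 40 mm outside diameter, 34 mm bore, about 0.25 kg, lying at the start. Four notches 9 mm wide, 9 mm deep, 90 degrees apart, are cut into the rim of one end; the other end is plain. Origin: on the axis at the notched end's tips; x runs along the axis to the plain end; the notches lie towards +y, -y, +z and -z.
- sleeve_plain_end (a point): centre of the sleeve's plain end, 100 mm from the sleeve's origin. Held lightly by the fingertips close to this end, the tube swings between them.
- sander: Spindle sander let into the bench, fixed: grey plate 150 x 150 x 14 mm with an upright steel spindle in its middle. Origin: centre of the plate's underside, z up. The spindle can turn, but only against a stiff drag of about 0.35 N m; how it (and its cross pin) is turned is not reported, differs each time and has nothing to do with this yaw.
- spindle_seat (a point): On the spindle's axis at the top of its flange (52 mm across, 22 mm above the bench), the seat of a sleeve that is home. A 6 mm cross pin through the spindle sticks out to 23 mm from the axis on two opposite sides, its top 7 mm above the flange: a sleeve without a notch over the pin stops 7 mm short. A notch has about 5 degrees of play either way; turned under light pressure, it drops over the pin.
- spindle_nose (a point): On the spindle's axis at its top, 85 mm above the flange. The spindle is 32 mm in diameter (1 mm clearance all round in the sleeve); its top edge is chamfered, 4 mm high, to 25 mm across.
- wide_sleeve: bystander: plain steel tube 68 mm across, 75 mm tall, standing; origin: centre of its underside
- thin_sleeve: bystander: plain steel tube 28 mm across, 55 mm tall, standing; origin: centre of its underside
- offcut_a: bystander: wood offcut 80 x 36 x 18 mm lying beside the sleeve; origin: centre of its underside, x along its 80 mm
- offcut_b: bystander: wood offcut 36 x 90 x 22 mm lying by the sander plate; origin: centre of its underside, y along its 90 mm
- glue_pot: bystander: jar 64 mm across, 70 mm tall; origin: centre of its underside
Mind the look-alikes: they are no part of the job. Leave any green or purple look-alike of the sleeve alone.

How it is judged:
By the outcome, as a careful person would: the job done as asked, in the order asked, and still so for the second after the job is handed in, with the robot touching nothing.
It also fails if it takes over 72 s, if anything falls off the work surface, if the arm or the gripper's body presses on something with over 40 N, if the wrist force passes 120 N, or if a joint passes its speed limit or range.

## Working session

There is one attempt and no reset: what is moved stays moved. The work goes in short steps, Python scripts to look and compute and a tool call to move; the robot and the scene stay as the last step left them, time stands still between calls to the robot, and variables do not carry over. Pictures are saved under pics/ and viewed, about 8 in all and at most 12, crops included, and the job is handed in when it is done.

Besides the shell and the picture viewer there is one more tool, called after "Call:" in YAML: its name, and indented under it one key for each argument. apply_moves: Moves the arm, as the interface text tells. Its arguments: {"type":"object","properties":{"increments":{"type":"array","items":{"type":"object","properties":{"gripper":{"type":"number"},"delta_pos":{"type":"array","items":{"type":"number"}},"dr":{"type":"array","items":{"type":"number"}}}}}},"required":["increments"]}

```bash
mkdir -p pics; cat > h.py <<'E'
import numpy as np, cv2
from workcell import ctrl
from scipy.spatial.transform import Rotation as R
def look(n,f=None):
    d=ctrl.get_image(n)
    if f: cv2.imwrite('pics/'+f,d['img'][:,:,::-1])
    return d
def cloud(d):
    z=d['range_z'];v,u=np.indices(z.shape);K=d['mtx']
    p=np.stack([(u-K[0,2])/K[0,0]*z,(v-K[1,2])/K[1,1]*z,z],-1)
    M=cv2.Rodrigues(np.array(d['rvec'],float))[0]
    w=(p-np.array(d['tvec']).ravel())@M
    w[z==0]=np.nan
    return w
E
python3 - <<'E'
from h import *
a=look('top','t0.png');b=look('side','s0.png')
np.savez('d0.npz',t=cloud(a),s=cloud(b),ti=a['img'],si=b['img'])
cv2.imwrite('pics/both0.png',cv2.resize(np.vstack([a['img'],b['img']])[:,:,::-1],(400,600)))
o=ctrl.get_obs();print(o)
for d in(a,b):
    M=cv2.Rodrigues(np.array(d['rvec'],float))[0];print(-M.T@np.array(d['tvec']).ravel(),M[2],d['mtx'][0,0])
E
```

```text
{'t': 0.1, 'qpos': array([-1.25900540e+00,  4.23764814e-01,  1.63058687e+00,  2.40175137e-05,
        1.08860501e+00, -1.89919657e-02]), 'qvel': array([ 2.14267051e-03, -3.73513147e-04, -2.18063930e-03,  1.47608574e-05,
       -1.53086890e-03,  1.80103744e-05]), 'joint_torque': array([-1.31409077e-03, -5.45616603e+01, -2.74325985e+01,  6.44627027e-02,
        1.88908051e-02, -4.70894884e-05]), 'ee_pos': array([ 202.87730349, -590.6477706 ,  229.9896731 ]), 'orientation': array([ 2.04263614,  0.34236871, -2.04300466]), 'ft_force': array([ 0.44434189, -0.66734761, -0.25892048]), 'moment': array([ 0.04724603,  0.04391686, -0.00311299]), 'width': 88.08014786620986}
[389.36871058  29.5918064  942.223359  ] [ 2.06342027e-01 -1.16240531e-05 -9.78479927e-01] 414.834865401488
[450.79826439 485.4798327  657.07994631] [ 0.12350259 -0.6298104  -0.76686763] 354.3532695472201
```

View pics/t0.png

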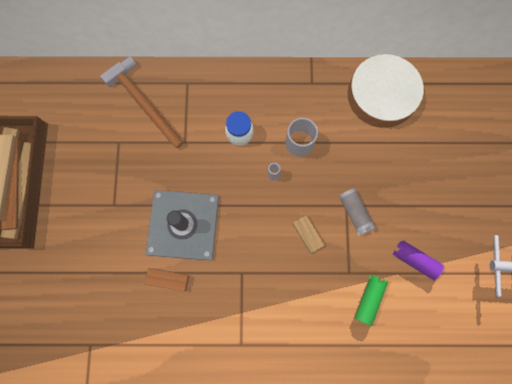

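View pics/s0.png

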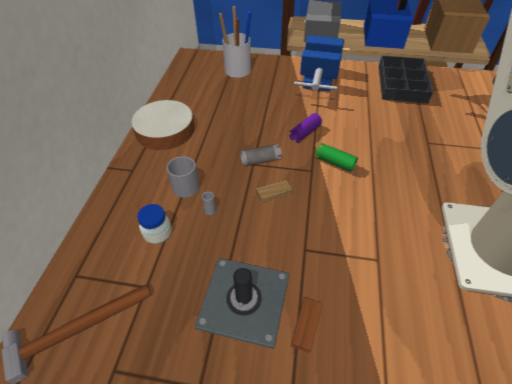

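The top view shows the grey sleeve at about (357,212) and the sander at (183,225), with offcut_a at (309,235). The green and purple look-alikes are at (371,300) and (418,260). Next I'll measure positions and zoom in on the sleeve and the spindle.

```bash
python3 - <<'E'
from h import *
d=np.load('d0.npz')
t,s,ti,si=d['t'],d['s'],d['ti'],d['si']
def c(i,x,y,w,h):return cv2.resize(i[y:y+h,x:x+w,::-1],(400,300),interpolation=cv2.INTER_CUBIC)
cv2.imwrite('pics/z0.png',np.vstack([np.hstack([c(ti,325,180,64,48+12)[:,:],c(si,230,135,64,48)]),np.hstack([c(ti,145,185,80,60),c(si,205,255,80,60)])]))
for n,w,x0,x1,y0,y1 in[('top sl',t,335,380,185,240),('side sl',s,235,290,138,170)]:
    p=w[y0:y1,x0:x1].reshape(-1,3);p=p[(p[:,2]>8)&(p[:,2]<60)]
    m=p[:,:2].mean(0);u=np.linalg.svd(p[:,:2]-m,full_matrices=False)[2][0];q=(p[:,:2]-m)@u;r=(p[:,:2]-m)@[-u[1],u[0]]
    print(n,len(p),m,u,q.min(),q.max(),r.min(),r.max(),p[:,2].max(), 'ctr',m+u*(q.min()+q.max())/2+np.array([-u[1],u[0]])*(r.min()+r.max())/2)
for n,w,x0,x1,y0,y1 in[('top',t,145,222,185,262),('side',s,195,292,255,345)]:
    p=w[y0:y1,x0:x1].reshape(-1,3)
    for a,b in[(10,17),(19,25),(26,32),(40,95),(100,115)]:
        k=p[(p[:,2]>a)&(p[:,2]<b)]
        if len(k): print(n,a,b,len(k),k.mean(0),k.min(0),k.max(0))
for nm,x0,x1,y0,y1 in [('offA',290,328,212,258),('thin',264,284,160,184),('wide',284,320,115,160),('offB',140,192,262,296),('pot',222,256,108,148)]:
    p=t[y0:y1,x0:x1].reshape(-1,3);p=p[p[:,2]>8];print(nm,p.min(0),p.max(0))
E
```

```text
top sl 815 [ 552.18210418 -185.65088355] [-0.90810663 -0.41873899] -49.87865786295077 50.06245139203882 -16.533466917465432 23.715056707942196 43.90695372287557 ctr [ 553.60225795 -188.95018898]
side sl 588 [ 551.68141416 -179.31748483] [0.92154931 0.38826135] -53.03181481382581 48.03133172896646 -26.67851119101418 12.078179063052625 42.78224728152308 ctr [ 552.21169064 -187.01569496]
top 10 17 3653 [522.71310001 202.91427248  13.70677794] [446.18515773 125.33680977  10.00596193] [603.59394012 283.19413415  16.99800612]
top 19 25 172 [520.78392057 197.54151946  21.91274485] [492.11825378 140.85143139  19.05164863] [590.17666773 228.86974889  24.98948185]
top 26 32 16 [519.74900681 188.02850522  28.58435297] [502.49016136 182.26009775  26.02089482] [531.01043741 197.33648298  30.46995406]
top 40 95 83 [517.00469545 194.09777491  67.53620281] [508.90920433 188.15591042  40.57523693] [532.58673831 210.21329253  94.73018749]
top 100 115 196 [524.43103131 203.21429526 105.68208292] [509.17817374 188.59997825 100.32185259] [540.52253713 219.63277025 113.04397957]
side 10 17 4911 [522.23838
[... 402 characters left out ...]
 [521.14971524 215.67195962  68.43864288] [508.30623323 200.46508626  40.19186567] [539.51574672 220.21059654  94.92857955]
side 100 115 257 [523.7588133  206.06180556 105.67411441] [508.78670336 188.73271082 100.53207133] [540.08460069 220.39479515 109.05737012]
offA [ 461.88669616 -114.23544013    8.00784161] [545.20855893 -45.50478036  23.58467822]
thin [630.30213414 -15.99486496   8.06555155] [659.02923719  11.55531519  57.83740611]
wide [689.08436378 -98.34498946   8.01267638] [757.41395675 -31.27025465  78.2451584 ]
offB [379.0263288  186.23208616   8.03865648] [425.97166451 280.03080911  27.18429565]
pot [713.58578445  46.11662708   8.59899237] [773.76119592 109.07108218  75.17155114]
```

View pics/z0.png

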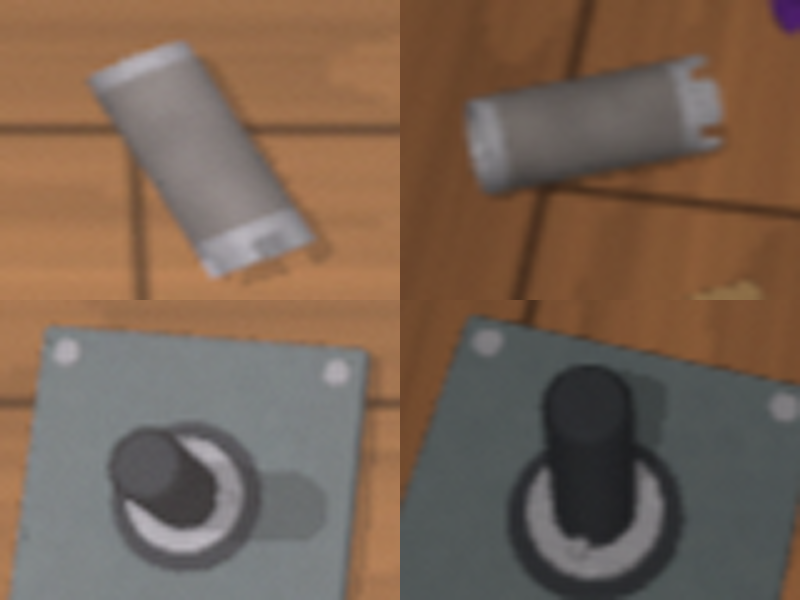

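The notched end points toward −x −y. The sleeve's centre is about (553,-188), the notch-to-plain yaw is about 24°, and the spindle axis is about (524,205). I'll write a move-planning helper that prints deltas, then start moving.

```bash
cat >> h.py <<'E'
def state():
    o=ctrl.get_obs();T=R.from_rotvec(o['orientation']);M=T.as_matrix()
    print('t %.2f pos %s w %.1f F %s M %s'%(o['t'],o['ee_pos'].round(1),o['width'],o['ft_force'].round(1),o['moment'].round(2)),'x',M[:,0].round(3),'y',M[:,1].round(3),'q6 %.2f'%o['qpos'][5])
    return o,T
def plan(tcp,yaw):
    "tool down, jaw axis along yaw (deg, mod 180); prints whole turn (tool x) and the shifts in old and new tool axes, cm"
    o,T=state();M=T.as_matrix()
    best=None
    for k in(0,180,-180):
        a=np.radians(yaw+k);y=np.array([np.cos(a),np.sin(a),0]);x=np.array([0,0,-1.]);G=np.stack([x,y,np.cross(x,y)],1)
        r=(T.inv()*R.from_matrix(G)).as_rotvec()
        if best is None or np.linalg.norm(r)<np.linalg.norm(best[0]):best=(r,G)
    d=(np.array(tcp)-o['ee_pos'])/10
    print('turn',best[0].round(3),'shift old axes',(M.T@d).round(2),'new axes',(best[1].T@d).round(2))
E
python3 - <<'E'
from h import *
plan([553+35*.911,-188+35*.411,80],114.3)
E
```

```text
t 0.10 pos [ 202.9 -590.6  230. ] w 88.1 F [ 0.4 -0.7 -0.3] M [ 0.05  0.04 -0.  ] x [-0.     0.001 -1.   ] y [ 0.325 -0.946 -0.001] q6 -0.02
turn [-0.093 -0.     0.001] shift old axes [ 15.04 -27.02 -49.67] new axes [ 15.   -22.29 -51.98]
```

Call:
apply_moves:
  increments:
    - {"gripper": 100,"delta_pos": [0,0,0],"dr": [-0.093,0,0]}
    - {"gripper": 100,"delta_pos": [0.6,-1.39,-3.25],"dr": [0,0,0]}
    - {"gripper": 100,"delta_pos": [0.6,-1.39,-3.25],"dr": [0,0,0]}
    - {"gripper": 100,"delta_pos": [0.6,-1.39,-3.25],"dr": [0,0,0]}
    - {"gripper": 100,"delta_pos": [0.6,-1.39,-3.25],"dr": [0,0,0]}

```text
t: 0.52
ee_pos: [299.1, -485.6, 206.1]
orientation: [1.988, 0.427, -1.988]
ft_force: [0.3, -0.4, -0.5]
width: 87.9
```

Call:
apply_moves:
  increments:
    - {"gripper": 100,"delta_pos": [0.8,-1.39,-3.25],"dr": [0,0,0]}
    - {"gripper": 100,"delta_pos": [0.8,-1.39,-3.25],"dr": [0,0,0]}
    - {"gripper": 100,"delta_pos": [0.8,-1.39,-3.25],"dr": [0,0,0]}
    - {"gripper": 100,"delta_pos": [0.8,-1.39,-3.25],"dr": [0,0,0]}
    - {"gripper": 100,"delta_pos": [0.8,-1.39,-3.25],"dr": [0,0,0]}

```text
t: 0.93
ee_pos: [419.0, -355.2, 166.1]
orientation: [1.987, 0.428, -1.988]
ft_force: [0.4, -0.0, -0.2]
width: 87.9
```

Call:
apply_moves:
  increments:
    - {"gripper": 100,"delta_pos": [1,-1.39,-3.25],"dr": [0,0,0]}
    - {"gripper": 100,"delta_pos": [1,-1.39,-3.25],"dr": [0,0,0]}
    - {"gripper": 100,"delta_pos": [1,-1.39,-3.25],"dr": [0,0,0]}
    - {"gripper": 100,"delta_pos": [1,-1.39,-3.25],"dr": [0,0,0]}
    - {"gripper": 100,"delta_pos": [1,-1.39,-3.25],"dr": [0,0,0]}

```text
t: 1.35
ee_pos: [538.5, -225.0, 115.9]
orientation: [1.987, 0.428, -1.988]
ft_force: [0.3, -0.9, 0.6]
width: 87.5
```

Call:
apply_moves:
  increments:
    - {"gripper": 80,"delta_pos": [1,-1.39,-3.25],"dr": [0,0,0]}
    - {"gripper": 80,"delta_pos": [1,-1.39,-3.25],"dr": [0,0,0]}
    - {"gripper": 80,"delta_pos": [0,0,0],"dr": [0,0,0]}
    - {"gripper": 80,"delta_pos": [0,0,0],"dr": [0,0,0]}
    - {"gripper": 80,"delta_pos": [0,0,0],"dr": [0,0,0]}

```text
t: 1.77
ee_pos: [584.9, -174.5, 96.3]
orientation: [1.986, 0.429, -1.988]
ft_force: [-0.4, -0.5, -0.2]
width: 70.5
```

```bash
python3 - <<'E'
from h import *
plan([553+37*.911,-188+37*.411,18],114.3)
E
```

```text
t 1.77 pos [ 584.9 -174.5   96.3] w 70.5 F [-0.4 -0.5 -0.2] M [ 0.02  0.01 -0.  ] x [-0.001  0.    -1.   ] y [ 0.412 -0.911 -0.001] q6 0.84
turn [0.    0.001 0.001] shift old axes [ 7.83 -0.08 -0.24] new axes [ 7.83 -0.08 -0.24]
```

Call:
apply_moves:
  increments:
    - {"gripper": 70,"delta_pos": [2,-0.08,-0.24],"dr": [0,0,0]}
    - {"gripper": 70,"delta_pos": [2,0,0],"dr": [0,0,0]}
    - {"gripper": 70,"delta_pos": [2,0,0],"dr": [0,0,0]}
    - {"gripper": 70,"delta_pos": [1.2,0,0],"dr": [0,0,0]}
    - {"gripper": 70,"delta_pos": [0.6,0,0],"dr": [0,0,0]}

```text
t: 2.18
ee_pos: [585.8, -173.7, 17.4]
orientation: [1.987, 0.427, -1.991]
ft_force: [-0.2, 0.1, 0.5]
width: 61.5
```

Call:
apply_moves:
  increments:
    - {"gripper": 45,"delta_pos": [0,0,0],"dr": [0,0,0]}
    - {"gripper": 43,"delta_pos": [0,0,0],"dr": [0,0,0]}
    - {"gripper": 43,"delta_pos": [0,0,0],"dr": [0,0,0]}
    - {"gripper": 43,"delta_pos": [0,0,0],"dr": [0,0,0]}
    - {"gripper": 43,"delta_pos": [0,0,0],"dr": [0,0,0]}

```text
t: 2.6
ee_pos: [588.2, -173.3, 19.8]
orientation: [1.989, 0.426, -1.985]
ft_force: [-0.7, -1.5, 3.8]
width: 39.6
```

Call:
apply_moves:
  increments:
    - {"gripper": 43,"delta_pos": [0,0,0],"dr": [0,0,0]}
    - {"gripper": 43,"delta_pos": [-1,0,0],"dr": [0,0,0]}
    - {"gripper": 43,"delta_pos": [-1,0,0.2],"dr": [0,0,0]}
    - {"gripper": 43,"delta_pos": [-1,0,0.3],"dr": [0,0,0]}
    - {"gripper": 43,"delta_pos": [-1,0,0.4],"dr": [0,0,0]}

```text
t: 3.02
ee_pos: [579.1, -176.4, 59.9]
orientation: [1.988, 0.428, -1.987]
ft_force: [0.2, 0.3, -1.7]
width: 39.7
```

```bash
python3 - <<'E'
from h import *
state()
b=look('side');a=look('top')
np.savez('d1.npz',t=cloud(a),s=cloud(b))
cv2.imwrite('pics/z1.png',np.hstack([cv2.resize(b['img'][100:220,200:360,::-1],(400,300)),cv2.resize(a['img'][160:280,300:460,::-1],(400,300))]))
E
```

```text
t 3.02 pos [ 579.1 -176.4   59.9] w 39.7 F [ 0.2  0.3 -1.7] M [-0.   -0.09  0.03] x [ 0. -0. -1.] y [ 0.412 -0.911  0.   ] q6 0.83
```

View pics/z1.png

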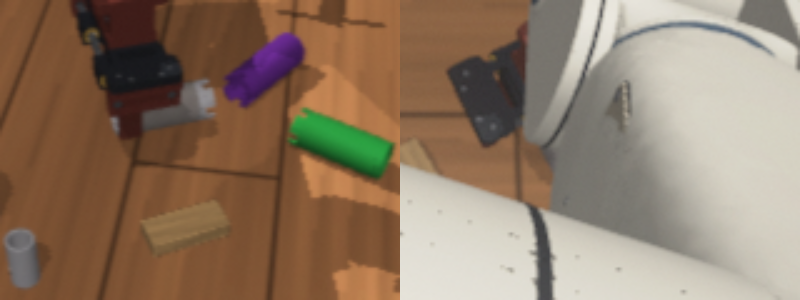

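The picture shows the sleeve held near its plain end, with the side view at about (165,105) in the crop, and still close to horizontal. The grip is too tight for it to swing, so I'll go low, loosen and lift.

Call:
apply_moves:
  increments:
    - {"gripper": 43,"delta_pos": [1.2,0,-0.3],"dr": [0,0,0]}
    - {"gripper": 43,"delta_pos": [1.2,0,-0.3],"dr": [0,0,0]}
    - {"gripper": 43,"delta_pos": [1.0,0,-0.3],"dr": [0,0,0]}
    - {"gripper": 44.8,"delta_pos": [0,0,0],"dr": [0,0,0]}
    - {"gripper": 44.8,"delta_pos": [0,0,0],"dr": [0,0,0]}

```text
t: 3.53
ee_pos: [586.4, -172.2, 22.6]
orientation: [1.985, 0.43, -1.991]
ft_force: [-0.1, 0.1, -2.2]
width: 39.8
```

Call:
apply_moves:
  increments:
    - {"gripper": 44.8,"delta_pos": [-0.5,0,0],"dr": [0,0,0]}
    - {"gripper": 44.8,"delta_pos": [-0.5,0,0],"dr": [0,0,0]}
    - {"gripper": 44.8,"delta_pos": [-0.5,0,0.1],"dr": [0,0,0]}
    - {"gripper": 44.8,"delta_pos": [-0.5,0,0.1],"dr": [0,0,0]}
    - {"gripper": 44.8,"delta_pos": [-0.5,0,0.1],"dr": [0,0,0]}

```text
t: 3.95
ee_pos: [584.9, -174.3, 50.9]
orientation: [1.988, 0.427, -1.986]
ft_force: [0.2, 0.7, -2.5]
width: 40.0
```

```bash
cat >> h.py <<'E'
def tube(b=None):
    "visible grey tube points (side view) between tool and notched end, in the frame along the tool z"
    o,T=state();b=b or look('side');w=cloud(b);M=T.as_matrix()
    hz=np.array([-.911,-.412,0]);q=(w-o['ee_pos'])@hz;lat=(w-o['ee_pos'])@np.array([.412,-.911,0])
    hsv=cv2.cvtColor(b['img'],cv2.COLOR_RGB2HSV)
    m=(abs(lat)<26)&(q>-25)&(q<110)&(w[...,2]>3)&(w[...,2]<150)&(hsv[...,1]<70)&(hsv[...,2]>75)
    for lo in range(-20,110,10):
        k=m&(q>=lo)&(q<lo+10)
        if k.sum()>4:print(lo,k.sum(),'z',w[k][:,2].min().round(),w[k][:,2].max().round(),'lat',lat[k].min().round(),lat[k].max().round())
E
python3 -c "
from h import *
tube()"
```

```text
t 3.95 pos [ 584.9 -174.3   50.9] w 40.0 F [ 0.2  0.7 -2.5] M [ 0.05 -0.04  0.03] x [ 0.001 -0.    -1.   ] y [ 0.411 -0.912  0.001] q6 0.84
-20 8 z 34.0 67.0 lat -22.0 7.0
-10 5 z 34.0 37.0 lat -8.0 11.0
10 11 z 48.0 63.0 lat -21.0 -16.0
20 21 z 49.0 63.0 lat -21.0 -15.0
30 21 z 45.0 62.0 lat -19.0 -14.0
40 20 z 47.0 63.0 lat -21.0 -15.0
50 35 z 48.0 71.0 lat -20.0 -2.0
60 58 z 38.0 72.0 lat -20.0 8.0
70 59 z 42.0 72.0 lat -21.0 11.0
80 39 z 37.0 69.0 lat -21.0 10.0
```

Call:
apply_moves:
  increments:
    - {"gripper": 44.8,"delta_pos": [1.2,0,0],"dr": [0,0,0]}
    - {"gripper": 44.8,"delta_pos": [1.2,0,0],"dr": [0,0,0]}
    - {"gripper": 45.2,"delta_pos": [0,0,0],"dr": [0,0,0]}
    - {"gripper": 45.2,"delta_pos": [0,0,0],"dr": [0,0,0]}
    - {"gripper": 45.2,"delta_pos": [0,0,0],"dr": [0,0,0]}

```text
t: 4.42
ee_pos: [584.2, -173.9, 24.8]
orientation: [1.986, 0.428, -1.989]
ft_force: [0.7, 0.3, -2.5]
width: 40.0
```

Call:
apply_moves:
  increments:
    - {"gripper": 45.2,"delta_pos": [-0.5,0,0],"dr": [0,0,0]}
    - {"gripper": 45.2,"delta_pos": [-0.5,0,0],"dr": [0,0,0]}
    - {"gripper": 45.2,"delta_pos": [-0.5,0,0.1],"dr": [0,0,0]}
    - {"gripper": 45.2,"delta_pos": [-0.5,0,0.1],"dr": [0,0,0]}
    - {"gripper": 45.2,"delta_pos": [-0.5,0,0.1],"dr": [0,0,0]}

```text
t: 4.83
ee_pos: [582.1, -175.4, 51.7]
orientation: [1.988, 0.427, -1.987]
ft_force: [1.1, -0.1, -1.3]
width: 39.9
```

```bash
python3 -c "
from h import *
tube()"
```

```text
t 4.83 pos [ 582.1 -175.4   51.7] w 39.9 F [ 1.1 -0.1 -1.3] M [ 0.07 -0.1   0.01] x [ 0.001 -0.    -1.   ] y [ 0.411 -0.912  0.001] q6 0.83
-20 10 z 34.0 47.0 lat -18.0 10.0
-10 7 z 35.0 39.0 lat 2.0 10.0
10 13 z 47.0 64.0 lat -21.0 -14.0
20 27 z 45.0 62.0 lat -20.0 -13.0
30 24 z 44.0 61.0 lat -22.0 -13.0
40 28 z 44.0 60.0 lat -21.0 -11.0
50 37 z 40.0 62.0 lat -21.0 -2.0
60 53 z 34.0 62.0 lat -21.0 8.0
70 53 z 32.0 61.0 lat -20.0 8.0
80 39 z 29.0 59.0 lat -20.0 16.0
```

It's starting to swing, sagging about 8°. I'll keep lifting with a slightly looser grip.

Call:
apply_moves:
  increments:
    - {"gripper": 45.3,"delta_pos": [-0.8,0,0.2],"dr": [0,0,0]}
    - {"gripper": 45.3,"delta_pos": [-0.8,0,0.3],"dr": [0,0,0]}
    - {"gripper": 45.3,"delta_pos": [-0.8,0,0.3],"dr": [0,0,0]}
    - {"gripper": 45.3,"delta_pos": [-0.8,0,0.4],"dr": [0,0,0]}
    - {"gripper": 45.3,"delta_pos": [-0.8,0,0.4],"dr": [0,0,0]}

```text
t: 5.3
ee_pos: [567.0, -182.1, 91.7]
orientation: [1.988, 0.427, -1.987]
ft_force: [-0.4, -0.5, -2.1]
width: 39.7
```

```bash
python3 -c "
from h import *
tube()"
```

```text
t 5.30 pos [ 567.  -182.1   91.7] w 39.7 F [-0.4 -0.5 -2.1] M [ 0.04 -0.1   0.03] x [ 0. -0. -1.] y [ 0.411 -0.912  0.   ] q6 0.82
-20 37 z 77.0 107.0 lat -26.0 16.0
-10 8 z 72.0 80.0 lat 10.0 15.0
10 26 z 56.0 91.0 lat -22.0 -10.0
20 46 z 26.0 92.0 lat -22.0 -8.0
30 59 z 14.0 72.0 lat -21.0 -9.0
40 44 z 10.0 60.0 lat -21.0 -10.0
50 22 z 26.0 44.0 lat -20.0 -4.0
60 15 z 25.0 40.0 lat -15.0 7.0
```

Call:
apply_moves:
  increments:
    - {"gripper": 45.3,"delta_pos": [-0.8,0,0.4],"dr": [0,0,0]}
    - {"gripper": 45.3,"delta_pos": [-0.8,0,0.4],"dr": [0,0,0]}
    - {"gripper": 45.3,"delta_pos": [-0.8,0,0.4],"dr": [0,0,0]}
    - {"gripper": 45.3,"delta_pos": [-0.4,0,0],"dr": [0,0,0]}
    - {"gripper": 45.3,"delta_pos": [0,0,0],"dr": [0,0,0]}

```text
t: 5.77
ee_pos: [556.9, -187.2, 120.0]
orientation: [1.989, 0.426, -1.986]
ft_force: [0.2, -0.2, -2.7]
width: 40.0
```

```bash
python3 -c "
from h import *
b=look('side')
tube(b)
cv2.imwrite('pics/z2.png',cv2.resize(b['img'][60:210,200:400,::-1],(600,450)))"
```

```text
t 5.82 pos [ 556.8 -187.   119.4] w 39.7 F [-0.6  0.4 -2.2] M [ 0.07 -0.03  0.01] x [ 0.001 -0.    -1.   ] y [ 0.411 -0.912  0.001] q6 0.80
-20 48 z 105.0 142.0 lat -23.0 18.0
-10 12 z 101.0 114.0 lat 12.0 19.0
0 11 z 91.0 102.0 lat -20.0 -17.0
10 39 z 51.0 108.0 lat -21.0 -14.0
20 64 z 35.0 102.0 lat -21.0 -10.0
30 47 z 38.0 92.0 lat -22.0 -12.0
40 23 z 44.0 63.0 lat -19.0 -11.0
50 12 z 47.0 60.0 lat -13.0 0.0
```

View pics/z2.png

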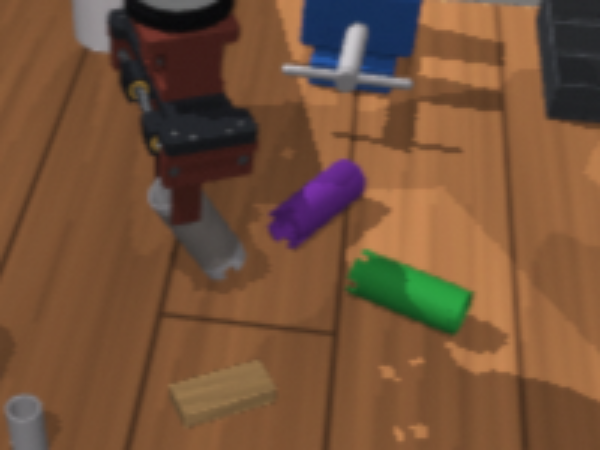

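The sleeve is now about 28° from upright, notched end down (tip at about (225,270) in the crop). I'll ease the grip a hair more.

Call:
apply_moves:
  increments:
    - {"gripper": 45.4,"delta_pos": [0,0,0.3],"dr": [0,0,0]}
    - {"gripper": 45.4,"delta_pos": [0,0,0.3],"dr": [0,0,0]}
    - {"gripper": 45.4,"delta_pos": [0,0,0.3],"dr": [0,0,0]}
    - {"gripper": 45.4,"delta_pos": [0,0,0.3],"dr": [0,0,0]}
    - {"gripper": 45.4,"delta_pos": [0,0,0],"dr": [0,0,0]}

```text
t: 6.23
ee_pos: [544.6, -191.8, 118.3]
orientation: [1.987, 0.428, -1.989]
ft_force: [-0.7, -0.2, -1.7]
width: 40.2
```

```bash
python3 -c "
from h import *
tube()"
```

```text
t 6.23 pos [ 544.6 -191.8  118.3] w 40.2 F [-0.7 -0.2 -1.7] M [-0.01  0.05 -0.  ] x [-0.001  0.    -1.   ] y [ 0.411 -0.912 -0.001] q6 0.79
-20 80 z 59.0 141.0 lat -26.0 17.0
-10 110 z 26.0 118.0 lat -22.0 19.0
0 81 z 28.0 103.0 lat -23.0 -16.0
10 39 z 28.0 93.0 lat -21.0 -14.0
20 20 z 29.0 83.0 lat -19.0 -7.0
```

It's nearly upright, with its tips at about z 27. Now I'll lower it to the bench.

Call:
apply_moves:
  increments:
    - {"gripper": 45.2,"delta_pos": [0.7,0,0],"dr": [0,0,0]}
    - {"gripper": 45.2,"delta_pos": [0.7,0,0],"dr": [0,0,0]}
    - {"gripper": 45.2,"delta_pos": [0.5,0,0],"dr": [0,0,0]}
    - {"gripper": 45.2,"delta_pos": [0.3,0,0],"dr": [0,0,0]}
    - {"gripper": 45.2,"delta_pos": [0.2,0,0],"dr": [0,0,0]}

```text
t: 6.7
ee_pos: [545.3, -191.5, 94.0]
orientation: [1.987, 0.428, -1.988]
ft_force: [-1.7, 1.4, 10.3]
width: 39.9
```

```bash
python3 -c "
from h import *
tube()"
```

```text
t 6.70 pos [ 545.3 -191.5   94. ] w 39.9 F [-1.7  1.4 10.3] M [ 0.31  0.2  -0.06] x [-0.001  0.    -1.   ] y [ 0.411 -0.911 -0.001] q6 0.79
-20 79 z 32.0 99.0 lat -21.0 21.0
-10 98 z 3.0 99.0 lat -21.0 19.0
0 81 z 4.0 76.0 lat -22.0 -14.0
10 33 z 9.0 57.0 lat -21.0 -15.0
20 13 z 5.0 47.0 lat -17.0 -8.0
```

Call:
apply_moves:
  increments:
    - {"gripper": 45.6,"delta_pos": [0,0,0],"dr": [0,0,0]}
    - {"gripper": 46,"delta_pos": [0,0,0],"dr": [0,0,0]}
    - {"gripper": 47,"delta_pos": [0,0,0],"dr": [0,0,0]}
    - {"gripper": 48,"delta_pos": [0,0,0],"dr": [0,0,0]}
    - {"gripper": 50,"delta_pos": [0,0,0],"dr": [0,0,0]}

```text
t: 7.17
ee_pos: [545.7, -191.8, 94.9]
orientation: [1.988, 0.427, -1.987]
ft_force: [-0.2, -0.8, -0.1]
width: 43.7
```

Call:
apply_moves:
  increments:
    - {"gripper": 60,"delta_pos": [0,0,0],"dr": [0,0,0]}
    - {"gripper": 70,"delta_pos": [0,0,0],"dr": [0,0,0]}
    - {"gripper": 80,"delta_pos": [0,0,0],"dr": [0,0,0]}
    - {"gripper": 80,"delta_pos": [0,0,0],"dr": [0,0,0]}
    - {"gripper": 80,"delta_pos": [0,0,0],"dr": [0,0,0]}

```text
t: 7.58
ee_pos: [545.5, -191.7, 94.7]
orientation: [1.987, 0.428, -1.987]
ft_force: [0.2, 0.1, -0.2]
width: 69.7
```

```bash
python3 -c "
from h import *
b=look('side')
tube(b)
cv2.imwrite('pics/z3.png',cv2.resize(b['img'][80:200,200:360,::-1],(600,450)))"
```

```text
t 7.63 pos [ 545.5 -191.7   94.7] w 70.2 F [ 0.3  0.3 -0.4] M [0.02 0.01 0.02] x [ 0.  0. -1.] y [ 0.411 -0.912  0.   ] q6 0.79
-10 54 z 4.0 100.0 lat -16.0 -2.0
0 75 z 3.0 65.0 lat -22.0 -14.0
10 59 z 5.0 63.0 lat -22.0 -17.0
20 35 z 3.0 100.0 lat -20.0 8.0
30 7 z 11.0 101.0 lat -10.0 3.0
```

View pics/z3.png

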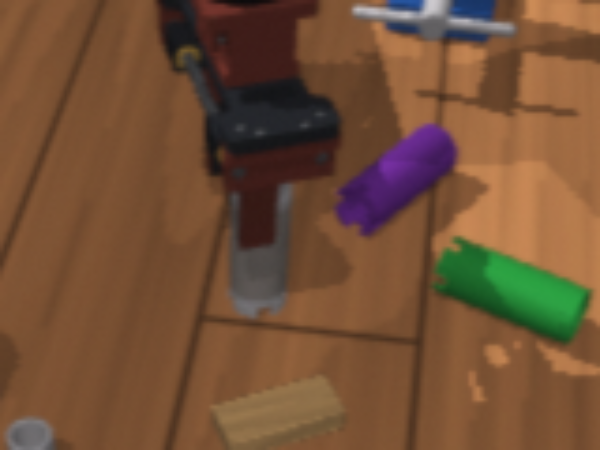

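The sleeve stands upright on its notched end, at about (260,250) in the crop, and the fingers are open. Next I'll fit its centre.

```bash
cat >> h.py <<'E'
def fitc(b,c0,r,z0,z1):
    from scipy.optimize import least_squares
    w=cloud(b).reshape(-1,3);s=cv2.cvtColor(b['img'],cv2.COLOR_RGB2HSV)[...,1].ravel()
    k=w[(np.hypot(w[:,0]-c0[0],w[:,1]-c0[1])<r+8)&(w[:,2]>z0)&(w[:,2]<z1)&(s<80)]
    f=least_squares(lambda c:np.hypot(k[:,0]-c[0],k[:,1]-c[1])-r,c0,loss='soft_l1')
    print('fit',f.x.round(1),len(k),np.abs(f.fun).mean().round(2));return f.x
E
python3 -c "
from h import *
b=look('side');o,T=state();c0=o['ee_pos'][:2]+11*np.array([-.911,-.412])
c=fitc(b,c0,20,10,70)
plan([c[0],c[1],86],114.3)
fitc(b,[523.9,204.9],16,40,100)
fitc(look('top'),[523.9,204.9],16,40,100)"
```

```text
t 7.68 pos [ 545.5 -191.7   94.7] w 70.2 F [-0.1 -0.5  0.4] M [-0.05 -0.01 -0.02] x [-0.  0. -1.] y [ 0.411 -0.912 -0.   ] q6 0.79
fit [ 533.9 -197. ] 240 0.73
t 7.68 pos [ 545.5 -191.7   94.7] w 70.2 F [-0.1 -0.5  0.4] M [-0.05 -0.01 -0.02] x [-0.  0. -1.] y [ 0.411 -0.912 -0.   ] q6 0.79
turn [-0.  0.  0.] shift old axes [0.87 0.   1.27] new axes [0.87 0.   1.27]
fit [524.3 203.4] 260 0.3
fit [525.1 204.3] 94 0.25
```

Call:
apply_moves:
  increments:
    - {"gripper": 80,"delta_pos": [0,0,0.6],"dr": [0,0,0]}
    - {"gripper": 80,"delta_pos": [0,0,0.7],"dr": [0,0,0]}
    - {"gripper": 80,"delta_pos": [0.8,0,0],"dr": [0,0,0]}
    - {"gripper": 80,"delta_pos": [0.8,0,0],"dr": [0,0,0]}
    - {"gripper": 55,"delta_pos": [0,0,0],"dr": [0,0,0]}

```text
t: 8.15
ee_pos: [532.4, -196.8, 76.9]
orientation: [1.986, 0.429, -1.99]
ft_force: [-0.9, -0.4, -0.3]
width: 66.4
```

Call:
apply_moves:
  increments:
    - {"gripper": 48,"delta_pos": [0,0,0],"dr": [0,0,0]}
    - {"gripper": 45,"delta_pos": [0,0,0],"dr": [0,0,0]}
    - {"gripper": 30,"delta_pos": [0,0,0],"dr": [0,0,0]}
    - {"gripper": 20,"delta_pos": [0,0,0],"dr": [0,0,0]}
    - {"gripper": 20,"delta_pos": [0,0,0],"dr": [0,0,0]}

```text
t: 8.57
ee_pos: [533.8, -197.1, 78.8]
orientation: [1.988, 0.427, -1.987]
ft_force: [0.5, 0.2, -0.7]
width: 39.5
```

```bash
python3 -c "
from h import *
b=look('side');o,T=state()
c=fitc(b,o['ee_pos'][:2],20,10,66)
print((c-o['ee_pos'][:2])@[-.911,-.412],(c-o['ee_pos'][:2])@[.411,-.912])"
```

```text
t 8.62 pos [ 533.8 -197.1   78.8] w 39.1 F [-0.4  0.6 -1.1] M [-0.01 -0.08  0.  ] x [ 0. -0. -1.] y [ 0.411 -0.911  0.   ] q6 0.77
fit [ 533.9 -197.4] 221 0.78
0.10668364373378186 0.3000748372184274
```

Call:
apply_moves:
  increments:
    - {"gripper": 20,"delta_pos": [-0.6,0,0],"dr": [0,0,0]}
    - {"gripper": 20,"delta_pos": [-1.2,0,0],"dr": [-0.1,0,0]}
    - {"gripper": 20,"delta_pos": [-1.2,0,0],"dr": [-0.1,0,0]}
    - {"gripper": 20,"delta_pos": [-1.2,0,0],"dr": [-0.1,0,0]}
    - {"gripper": 20,"delta_pos": [-1.2,0,0],"dr": [-0.1,0,0]}

```text
t: 9.03
ee_pos: [533.4, -197.0, 133.5]
orientation: [1.731, 0.762, -1.732]
ft_force: [0.8, -0.7, -2.4]
width: 39.7
```

Call:
apply_moves:
  increments:
    - {"gripper": 20,"delta_pos": [-1.3,0,0],"dr": [-0.12,0,0]}
    - {"gripper": 20,"delta_pos": [-1.3,0,0],"dr": [-0.12,0,0]}
    - {"gripper": 20,"delta_pos": [-1.3,0,0],"dr": [-0.12,0,0]}
    - {"gripper": 20,"delta_pos": [-1.3,0,0],"dr": [-0.12,0,0]}
    - {"gripper": 20,"delta_pos": [-1.3,0,0],"dr": [-0.12,0,0]}

```text
t: 9.45
ee_pos: [533.3, -196.9, 198.6]
orientation: [1.312, 1.14, -1.313]
ft_force: [0.3, 0.3, -2.0]
width: 39.9
```

Call:
apply_moves:
  increments:
    - {"gripper": 20,"delta_pos": [-0.5,0,0],"dr": [-0.12,0,0]}
    - {"gripper": 20,"delta_pos": [0,0,0],"dr": [-0.12,0,0]}
    - {"gripper": 20,"delta_pos": [0,0,0],"dr": [-0.12,0,0]}
    - {"gripper": 20,"delta_pos": [0,0,0],"dr": [-0.12,0,0]}
    - {"gripper": 20,"delta_pos": [0,0,0],"dr": [0,0,0]}

```text
t: 9.87
ee_pos: [533.3, -197.0, 203.0]
orientation: [0.957, 1.35, -0.957]
ft_force: [0.7, -0.3, -1.8]
width: 40.0
```

```bash
python3 -c "
from h import *
o,T=state();M=T.as_matrix();y=M[:,1]
plan([524.5,203.8,220],np.degrees(np.arctan2(y[1],y[0])))"
```

```text
t 9.87 pos [ 533.3 -197.   203. ] w 40.0 F [ 0.7 -0.3 -1.8] M [-0.03 -0.03 -0.02] x [-0.  0. -1.] y [ 0.944  0.331 -0.   ] q6 -0.71
t 9.87 pos [ 533.3 -197.   203. ] w 40.0 F [ 0.7 -0.3 -1.8] M [-0.03 -0.03 -0.02] x [-0.  0. -1.] y [ 0.944  0.331 -0.   ] q6 -0.71
turn [-0. -0.  0.] shift old axes [ -1.7   12.43 -38.11] new axes [ -1.7   12.43 -38.11]
```

Call:
apply_moves:
  increments:
    - {"gripper": 20,"delta_pos": [-0.4,0.5,-1.6],"dr": [0,0,0]}
    - {"gripper": 20,"delta_pos": [-0.4,0.83,-2.54],"dr": [0,0,0]}
    - {"gripper": 20,"delta_pos": [-0.4,0.83,-2.54],"dr": [0,0,0]}
    - {"gripper": 20,"delta_pos": [-0.3,0.83,-2.54],"dr": [0,0,0]}
    - {"gripper": 20,"delta_pos": [-0.2,0.83,-2.54],"dr": [0,0,0]}

```text
t: 10.28
ee_pos: [531.0, -72.4, 220.2]
orientation: [0.964, 1.347, -0.964]
ft_force: [0.7, -0.3, -1.9]
width: 40.0
```

Call:
apply_moves:
  increments:
    - {"gripper": 20,"delta_pos": [0,0.83,-2.54],"dr": [0,0,0]}
    - {"gripper": 20,"delta_pos": [0,0.83,-2.54],"dr": [0,0,0]}
    - {"gripper": 20,"delta_pos": [0,0.83,-2.54],"dr": [0,0,0]}
    - {"gripper": 20,"delta_pos": [0,0.83,-2.54],"dr": [0,0,0]}
    - {"gripper": 20,"delta_pos": [0,0.83,-2.54],"dr": [0,0,0]}

```text
t: 10.7
ee_pos: [528.6, 61.4, 219.9]
orientation: [0.964, 1.347, -0.964]
ft_force: [0.8, -0.6, -2.4]
width: 39.6
```

Call:
apply_moves:
  increments:
    - {"gripper": 20,"delta_pos": [0,0.83,-2.54],"dr": [0,0,0]}
    - {"gripper": 20,"delta_pos": [0,0.83,-2.54],"dr": [0,0,0]}
    - {"gripper": 20,"delta_pos": [0,0.83,-2.54],"dr": [0,0,0]}
    - {"gripper": 20,"delta_pos": [0,0.83,-2.54],"dr": [0,0,0]}
    - {"gripper": 20,"delta_pos": [0,0.6,-1.8],"dr": [0,0,0]}

```text
t: 11.12
ee_pos: [526.5, 188.0, 219.9]
orientation: [0.963, 1.348, -0.963]
ft_force: [-0.3, -0.8, -1.7]
width: 39.6
```

Call:
apply_moves:
  increments:
    - {"gripper": 20,"delta_pos": [0,0.5,-1.6],"dr": [0,0,0]}
    - {"gripper": 20,"delta_pos": [0,0,0],"dr": [0,0,0]}
    - {"gripper": 20,"delta_pos": [0,0,0],"dr": [0,0,0]}
    - {"gripper": 20,"delta_pos": [0,0,0],"dr": [0,0,0]}
    - {"gripper": 20,"delta_pos": [0,0,0],"dr": [0,0,0]}

```text
t: 11.53
ee_pos: [526.4, 201.8, 219.7]
orientation: [0.962, 1.348, -0.962]
ft_force: [0.5, -1.0, -2.2]
width: 39.6
```

```bash
python3 -c "
from h import *
b=look('side');o,T=state()
fitc(b,o['ee_pos'][:2],20,155,205)
fitc(b,[524.3,203.4],16,40,100)
fitc(b,[524.3,203.4],16,40,70)
cv2.imwrite('pics/z4.png',cv2.resize(b['img'][160:340,160:360,::-1],(600,540)))
plan([524.5,203.8,220],0)"
```

```text
t 11.58 pos [526.4 201.8 219.7] w 39.7 F [ 0.1  0.1 -2.1] M [-0.   -0.1   0.02] x [-0. -0. -1.] y [ 0.946  0.325 -0.   ] q6 0.01
fit [526.7 200.7] 447 0.69
fit [524.4 203.5] 258 0.29
fit [524.4 203.5] 124 0.27
t 11.58 pos [526.4 201.8 219.7] w 39.7 F [ 0.1  0.1 -2.1] M [-0.   -0.1   0.02] x [-0. -0. -1.] y [ 0.946  0.325 -0.   ] q6 0.01
turn [0.331 0.    0.   ] shift old axes [-0.03 -0.11 -0.25] new axes [-0.03 -0.19 -0.2 ]
```

View pics/z4.png

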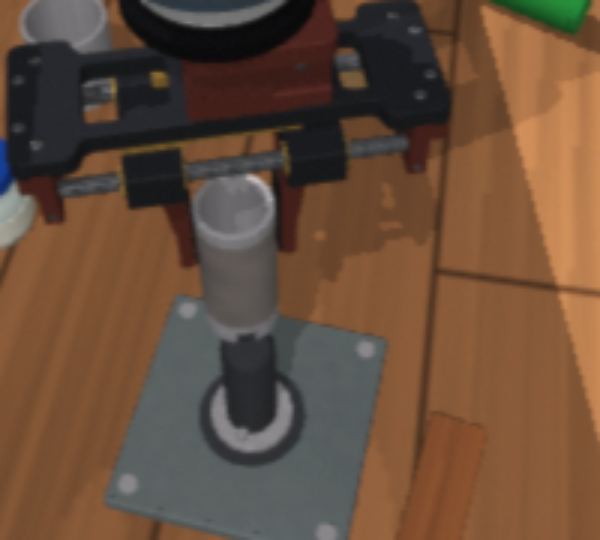

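The picture shows the sleeve above the spindle, a little off to +x −y by about 2–3 mm. One pin end shows at about (243,433) in the crop. I'll correct by y −0.13 and z −0.28 cm, then descend over the nose.

Call:
apply_moves:
  increments:
    - {"gripper": 20,"delta_pos": [1,-0.13,-0.28],"dr": [0,0,0]}
    - {"gripper": 20,"delta_pos": [1,0,0],"dr": [0,0,0]}
    - {"gripper": 20,"delta_pos": [0.8,0,0],"dr": [0,0,0]}
    - {"gripper": 20,"delta_pos": [0.5,0,0],"dr": [0,0,0]}
    - {"gripper": 20,"delta_pos": [0.3,0,0],"dr": [0,0,0]}

```text
t: 12.0
ee_pos: [523.7, 204.6, 182.1]
orientation: [0.959, 1.35, -0.962]
ft_force: [0.1, -0.1, -1.3]
width: 39.8
```

Call:
apply_moves:
  increments:
    - {"gripper": 20,"delta_pos": [0.2,0,0],"dr": [0,0,0]}
    - {"gripper": 20,"delta_pos": [0.2,0,0],"dr": [0,0,0]}
    - {"gripper": 20,"delta_pos": [0.1,0,0],"dr": [0,0,0]}
    - {"gripper": 20,"delta_pos": [0,0,0],"dr": [0,0,0]}
    - {"gripper": 20,"delta_pos": [0,0,0],"dr": [0,0,0]}

```text
t: 12.42
ee_pos: [524.5, 205.0, 178.9]
orientation: [0.961, 1.348, -0.96]
ft_force: [0.8, -0.3, -1.8]
width: 39.6
```

```bash
python3 -c "
from h import *
b=look('side');o,T=state()
fitc(b,o['ee_pos'][:2],20,115,165)
w=cloud(b)
print(w[304,241],w[303:307,239:244,2].round(0))
K=b['mtx'];M=cv2.Rodrigues(np.array(b['rvec'],float))[0];C=-M.T@np.array(b['tvec']).ravel()
r=M.T@np.linalg.inv(K)@[241,304.3,1];p=C+r*(27-C[2])/r[2];print(p,np.degrees(np.arctan2(p[1]-203.5,p[0]-524.4)))
cv2.imwrite('pics/z5.png',cv2.resize(b['img'][230:330,195:295,::-1],(600,600),interpolation=cv2.INTER_CUBIC))"
```

```text
t 12.47 pos [524.5 205.1 179. ] w 39.8 F [-0.  -0.6 -1.2] M [-0.04 -0.06 -0.01] x [ 0.001  0.    -1.   ] y [0.945 0.327 0.001] q6 0.02
fit [524.9 204.1] 424 0.85
[524.43772686 222.42281269  27.58595685] [[28. 29. 27. 26. 27.]
 [29. 27. 28. 22. 23.]
 [29. 28. 26. 21. 22.]
 [29. 28. 21. 23. 21.]]
[524.39638547 222.74892285  27.        ] 90.01075890708928
```

View pics/z5.png

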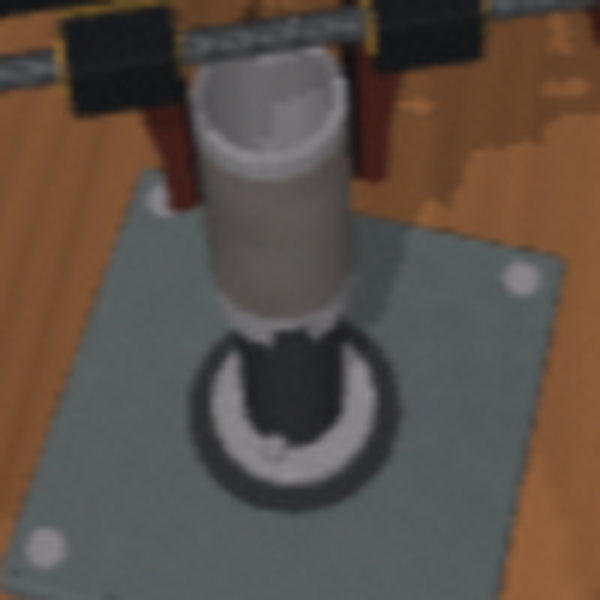

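The sleeve is threaded over the nose with no force. A notch faces the camera at about (292,335), which I put at roughly 110° azimuth, and the pin end is at (272,450), roughly 90°. I'll measure both by depth.

```bash
python3 -c "
from h import *
b=look('side');w=cloud(b).reshape(-1,3);o,T=state()
c=np.array([524.5,204.]);r=np.hypot(*(w[:,:2]-c).T);a=np.degrees(np.arctan2(w[:,1]-c[1],w[:,0]-c[0]))
k=(r>17.5)&(r<25)&(w[:,2]>25)&(w[:,2]<31);print('pin',np.c_[a[k],r[k],w[k,2]].round(0).tolist(),a[k].mean())
k=(r>17.5)&(r<24)&(w[:,2]>o['ee_pos'][2]-77)&(w[:,2]<o['ee_pos'][2]-71)
print('rim az',np.histogram(a[k],bins=range(10,200,8)))
k=(r>12)&(r<17.5)&(w[:,2]>o['ee_pos'][2]-77)&(w[:,2]<o['ee_pos'][2]-71)
print('gap az',np.sort(a[k]).round())
"
```

```text
t 12.52 pos [524.5 205.  179. ] w 39.7 F [-0.5 -1.1 -2.1] M [-0.01 -0.09  0.02] x [ 0.  0. -1.] y [0.945 0.327 0.001] q6 0.02
pin [[84.0, 18.0, 30.0], [84.0, 18.0, 27.0], [90.0, 18.0, 28.0], [76.0, 22.0, 27.0], [82.0, 22.0, 29.0], [87.0, 21.0, 29.0], [91.0, 20.0, 27.0], [82.0, 22.0, 26.0], [87.0, 22.0, 27.0]] 84.7870732625767
rim az (array([0, 0, 0, 2, 1, 2, 1, 2, 1, 4, 0, 0, 0, 0, 3, 1, 1, 1, 2, 1, 0, 0,
       0]), array([ 10,  18,  26,  34,  42,  50,  58,  66,  74,  82,  90,  98, 106,
       114, 122, 130, 138, 146, 154, 162, 170, 178, 186, 194]))
gap az [123.]
```

Call:
apply_moves:
  increments:
    - {"gripper": 20,"delta_pos": [1,0,0],"dr": [0,0,0]}
    - {"gripper": 20,"delta_pos": [1,0,0],"dr": [0,0,0]}
    - {"gripper": 20,"delta_pos": [1,0,0],"dr": [0,0,0]}
    - {"gripper": 20,"delta_pos": [1,0,0],"dr": [0,0,0]}
    - {"gripper": 20,"delta_pos": [0.5,0,0],"dr": [0,0,0]}

```text
t: 12.93
ee_pos: [523.5, 204.6, 131.5]
orientation: [0.959, 1.35, -0.962]
ft_force: [-0.5, -0.1, -1.9]
width: 39.5
```

The notch gap is centred at about 106° and the pin at about 86°, so I need to turn about −20° in world, which is roughly +0.35 rad about tool x. I'll turn most of that, then go down to just above the pin.

Call:
apply_moves:
  increments:
    - {"gripper": 20,"delta_pos": [0.5,0,0],"dr": [0.09,0,0]}
    - {"gripper": 20,"delta_pos": [0.5,0,0],"dr": [0.09,0,0]}
    - {"gripper": 20,"delta_pos": [0.5,0,0],"dr": [0.09,0,0]}
    - {"gripper": 20,"delta_pos": [0.5,0,0],"dr": [0,0,0]}
    - {"gripper": 20,"delta_pos": [0,0,0],"dr": [0,0,0]}

```text
t: 13.35
ee_pos: [523.7, 204.7, 112.3]
orientation: [1.159, 1.24, -1.162]
ft_force: [1.3, 0.2, -2.7]
width: 39.8
```

Call:
apply_moves:
  increments:
    - {"gripper": 20,"delta_pos": [0.2,0,0],"dr": [0,0,0]}
    - {"gripper": 20,"delta_pos": [0.2,0,0],"dr": [0,0,0]}
    - {"gripper": 20,"delta_pos": [0.1,0,0],"dr": [0,0,0]}
    - {"gripper": 20,"delta_pos": [0,0,0],"dr": [0,0,0]}
    - {"gripper": 20,"delta_pos": [0,0,0],"dr": [0,0,0]}

```text
t: 13.77
ee_pos: [524.4, 205.0, 108.8]
orientation: [1.162, 1.238, -1.162]
ft_force: [-0.4, 0.2, -2.4]
width: 39.7
```

```bash
python3 -c "
from h import *
state()"
```

```text
t 13.77 pos [524.4 205.  108.8] w 39.7 F [-0.4  0.2 -2.4] M [-0.01 -0.09 -0.  ] x [ 0.  0. -1.] y [0.998 0.063 0.   ] q6 0.29
```

Call:
apply_moves:
  increments:
    - {"gripper": 20,"delta_pos": [0.1,0,0],"dr": [0,0,0]}
    - {"gripper": 20,"delta_pos": [0.1,0,0],"dr": [0.02,0,0]}
    - {"gripper": 20,"delta_pos": [0.1,0,0],"dr": [0.02,0,0]}
    - {"gripper": 20,"delta_pos": [0,0,0],"dr": [0.02,0,0]}
    - {"gripper": 20,"delta_pos": [0,0,0],"dr": [0,0,0]}

```text
t: 14.18
ee_pos: [524.3, 205.0, 105.6]
orientation: [1.208, 1.21, -1.208]
ft_force: [0.1, 0.3, -1.9]
width: 40.1
```

It's already 2 mm below the pin's top with no force, so the notch is over the pin. Continuing down.

Call:
apply_moves:
  increments:
    - {"gripper": 20,"delta_pos": [0.1,0,0],"dr": [0,0,0]}
    - {"gripper": 20,"delta_pos": [0.1,0,0],"dr": [0.01,0,0]}
    - {"gripper": 20,"delta_pos": [0.1,0,0],"dr": [0.01,0,0]}
    - {"gripper": 20,"delta_pos": [0.1,0,0],"dr": [0,0,0]}
    - {"gripper": 20,"delta_pos": [0,0,0],"dr": [0,0,0]}

```text
t: 14.6
ee_pos: [524.2, 204.9, 101.4]
orientation: [1.222, 1.201, -1.222]
ft_force: [-0.1, -1.0, -2.5]
width: 39.9
```

Call:
apply_moves:
  increments:
    - {"gripper": 20,"delta_pos": [0.05,0,0],"dr": [0,0,0]}
    - {"gripper": 20,"delta_pos": [0.05,0,0],"dr": [0,0,0]}
    - {"gripper": 20,"delta_pos": [0,0,0],"dr": [0,0,0]}
    - {"gripper": 20,"delta_pos": [0,0,0],"dr": [0,0,0]}
    - {"gripper": 20,"delta_pos": [0,0,0],"dr": [0,0,0]}

```text
t: 15.02
ee_pos: [524.3, 205.0, 100.8]
orientation: [1.222, 1.201, -1.222]
ft_force: [0.7, 0.1, 1.3]
width: 39.7
```

```bash
python3 -c "
from h import *
state()
w=cloud(look('side')).reshape(-1,3);r=np.hypot(w[:,0]-524.4,w[:,1]-204);k=(r<21.5)&(r>15)
print('top z',np.sort(w[k&(w[:,2]<140),2])[-40:].round(1))"
```

```text
t 15.02 pos [524.3 205.  100.8] w 39.7 F [0.7 0.1 1.3] M [-0.07  0.06  0.01] x [ 0.  0. -1.] y [ 1.    -0.017  0.   ] q6 0.37
top z [121.8 121.9 121.9 122.  122.  122.1 122.1 122.1 122.2 122.2 122.3 122.3
 122.4 122.5 122.5 122.5 122.6 122.6 122.6 122.6 122.8 123.  123.  123.
 123.1 123.1 123.1 123.2 123.3 123.5 124.3 124.5 124.6 128.  129.  134.3
 134.5 137.4 137.5 139.6]
```

It has made contact at exactly the expected home height (TCP 100.8, top at about 122). I'll press lightly, release and back off straight up.

Call:
apply_moves:
  increments:
    - {"gripper": 20,"delta_pos": [0.05,0,0],"dr": [0,0,0]}
    - {"gripper": 20,"delta_pos": [0,0,0],"dr": [0,0,0]}
    - {"gripper": 44,"delta_pos": [0,0,0],"dr": [0,0,0]}
    - {"gripper": 47,"delta_pos": [0,0,0],"dr": [0,0,0]}
    - {"gripper": 55,"delta_pos": [0,0,0],"dr": [0,0,0]}

```text
t: 15.48
ee_pos: [524.5, 205.0, 100.3]
orientation: [1.222, 1.201, -1.221]
ft_force: [0.6, -0.2, 0.3]
width: 45.1
```

Call:
apply_moves:
  increments:
    - {"gripper": 80,"delta_pos": [0,0,0],"dr": [0,0,0]}
    - {"gripper": 80,"delta_pos": [0,0,0],"dr": [0,0,0]}
    - {"gripper": 80,"delta_pos": [0,0,0],"dr": [0,0,0]}
    - {"gripper": 80,"delta_pos": [-0.5,0,0],"dr": [0,0,0]}
    - {"gripper": 80,"delta_pos": [-1.5,0,0],"dr": [0,0,0]}

```text
t: 15.9
ee_pos: [523.0, 204.5, 118.8]
orientation: [1.219, 1.203, -1.225]
ft_force: [-0.2, 0.3, -0.2]
width: 70.4
```

Call:
apply_moves:
  increments:
    - {"gripper": 80,"delta_pos": [-2.5,0,0],"dr": [0,0,0]}
    - {"gripper": 80,"delta_pos": [-3,0,0],"dr": [0,0,0]}
    - {"gripper": 80,"delta_pos": [-3,0,0],"dr": [0,0,0]}
    - {"gripper": 80,"delta_pos": [-3,0,0],"dr": [0,0,0]}
    - {"gripper": 80,"delta_pos": [-2,0,0],"dr": [0,0,0]}

```text
t: 16.32
ee_pos: [525.1, 205.2, 258.6]
orientation: [1.224, 1.2, -1.219]
ft_force: [0.9, 0.3, 0.8]
width: 70.2
```

```bash
python3 -c "
from h import *
state()
b=look('side','s9.png');w=cloud(b).reshape(-1,3);r=np.hypot(w[:,0]-524.4,w[:,1]-204);k=(r<21.5)&(r>15)
print('top z',np.sort(w[k&(w[:,2]<150),2])[-30:].round(1))
fitc(b,[524.4,204],20,35,115)"
```

```text
t 16.32 pos [525.1 205.2 258.6] w 70.2 F [0.9 0.3 0.8] M [-0.   -0.14 -0.04] x [ 0.003  0.001 -1.   ] y [ 1.    -0.017  0.003] q6 0.37
top z [122.4 122.4 122.5 122.5 122.5 122.5 122.5 122.5 122.5 122.6 122.6 122.6
 122.6 122.6 122.6 122.6 122.6 122.7 122.7 122.8 122.9 123.  123.  123.
 123.1 123.2 123.2 123.2 123.3 124. ]
fit [524.2 204. ] 686 3.13
```

View pics/s9.png

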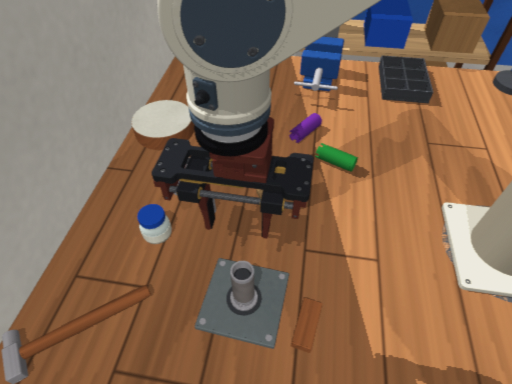

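The sleeve sits home on the flange at (243,285), with its top at about 122–123 mm (22 + 100). The gripper is clear above it, and the things I can see on the bench haven't moved. I'll hand it in.

```bash
python3 -c "
from h import *
ctrl.close_job()"
```

```text
the job is handed in; nothing more can be done
```

The sleeve is on the spindle, notched end down, sitting home on the flange with its notches over the cross pin. The job was handed in at about 16 s of the 72 s allowed.

**What I did**
- I gripped the sleeve near its plain end. At first it stayed horizontal, so I loosened the grip step by step until it swung upright. I then stood it on the bench on its notched end and let go.
- I regripped it from above, lowered it over the spindle and turned it about 20° to match the pin. It went down past the pin top with no force, and touched at the expected home height.
- I let go and raised the gripper clear.

**What the last checks showed**
- **Seating:** the sleeve's top is at about 122.5 mm; home is 122 mm, and 129 mm would mean it was resting on the pin.
- **Hands off:** the wrist force is near zero and the gripper is about 14 cm above the release height.
- **Other things on the bench:** those in view look unmoved by eye, including both look-alikes. In that last picture the arm hid the wide sleeve, the thin sleeve and offcut_a; I did not check those three again.
- **Poor fit:** the last cylinder fit gave the right centre, but with a mean error of 3.1 mm, probably because it took in points from the flange. I relied on the height for seating.

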